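# Snap the clay tub's lid shut

## Task

The lid of the round clay tub is on but not sealed: the four sections of its rim still stand up. Press all the way round the rim until every one of the four sections has clicked down and stays shut. Only press: do not pick up or shift the tub, and leave the cup, the jar and the stamp beside it as they stand.

Things in the scene. Friction and masses are not known exactly. Their poses are not given: they have to be found in the camera images.
- tub: round lidded clay tub, loose on the table, about 0.95 kg, grey wall, white lid; 190 mm across at the lid, 152 mm at the foot. Origin: centre of its underside, z up. The lid's snap rim is a ring 67 to 94 mm from the axis, in four equal sections with small gaps; the middles of sections 1, 2, 3, 4 lie towards the tub's +x, +y, -x, -y
- tub_lid (a point): centre of the flat fixed lid panel inside the rim, recessed, 76 mm above the table; a fixed low knob stands on it, 36 mm wide, its top 94 mm above the table
- section_1_top (a point): middle of the flat top face of rim section 1, 80.5 mm from the tub's axis; moves with it; marked by three tiny radial ribs. The section is a white arc 27 mm wide, about 115 mm long, 8 mm thick. Its top is 96 mm above the table while it stands open and 88 mm when shut; z up
- section_1 (a joint): how far rim section 1 is pressed down, in m: 0 = open (standing up), 0.008 = shut against its stop. It moves only straight down. It resists with about 5 N at first, less as it goes down, and past half-way (4 mm) snaps shut by itself and stays; short of half-way it springs up again
- section_2_top (a point): middle of the flat top face of rim section 2, 80.5 mm from the tub's axis; moves with it; marked by three tiny radial ribs. The section is a white arc 27 mm wide, about 115 mm long, 8 mm thick. Its top is 96 mm above the table while it stands open and 88 mm when shut; z up
- section_2 (a joint): how far rim section 2 is pressed down, in m: 0 = open (standing up), 0.008 = shut against its stop. It moves only straight down. It resists with about 5 N at first, less as it goes down, and past half-way (4 mm) snaps shut by itself and stays; short of half-way it springs up again
- section_3_top (a point): middle of the flat top face of rim section 3, 80.5 mm from the tub's axis; moves with it; marked by three tiny radial ribs. The section is a white arc 27 mm wide, about 115 mm long, 8 mm thick. Its top is 96 mm above the table while it stands open and 88 mm when shut; z up
- section_3 (a joint): how far rim section 3 is pressed down, in m: 0 = open (standing up), 0.008 = shut against its stop. It moves only straight down. It resists with about 5 N at first, less as it goes down, and past half-way (4 mm) snaps shut by itself and stays; short of half-way it springs up again
- section_4_top (a point): middle of the flat top face of rim section 4, 80.5 mm from the tub's axis; moves with it; marked by three tiny radial ribs. The section is a white arc 27 mm wide, about 115 mm long, 8 mm thick. Its top is 96 mm above the table while it stands open and 88 mm when shut; z up
- section_4 (a joint): how far rim section 4 is pressed down, in m: 0 = open (standing up), 0.008 = shut against its stop. It moves only straight down. It resists with about 5 N at first, less as it goes down, and past half-way (4 mm) snaps shut by itself and stays; short of half-way it springs up again
- cup_bisque: plain unglazed open cup, 65 mm wide, 67 mm high, bystander; stands loose beside the tub, at least 25 mm clear of it; origin at the centre of its underside, z up
- glaze_jar_4: small glaze jar with a white screw lid, 54 mm wide, 62 mm high, bystander; stands loose beside the tub, at least 25 mm clear of it; origin at the centre of its underside, z up
- stamp_1: small wooden pattern stamp standing upright, 19 mm wide, 54 mm high, bystander; stands loose beside the tub, at least 25 mm clear of it; origin at the centre of its underside, z up

How it is judged:
By the outcome, as a careful person would: the job done as asked, in the order asked, and still so for the second after the job is handed in, with the robot touching nothing.
It also fails if it takes over 45 s, if anything falls off the work surface, if the arm or the gripper's body presses on something with over 40 N, if the wrist force passes 120 N, or if a joint passes its speed limit or range.

## Robot

A 7-joint arm with a two-finger parallel gripper is mounted at the origin on a cart in front of the work surface, level with it; the furniture and walls round the work are solid. World frame = base frame: x ahead of the robot, y to its left, z up, the work surface at z = 0. Lengths are in m, angles in degrees, forces in N, time in s.
With the tool pointing down it reaches from about 0.425 to 0.925 m from the base axis. Payload 6.8 kg.
Tool frame: the origin (TCP) lies at the very end of the fingers, on their centre line; the grasp point (between the pads) lies 19 mm behind it (arm.grasp_offset is the z of the grasp point in the tool frame, in m); z points along the fingers, y is the line along which they close (so a half turn about z gives the same grasp; the last joint's range is limited). The gripper opens to 88 mm and grips with 3 to 60 N. Pads are 20 mm wide; open, the fingers measure 115 mm over their backs; the gripper's body (75 mm by 178 mm) begins 61 mm behind the grasp point.
Start: joints at [-73.115, 27.33, 1.283, 89.118, -0.659, 63.558, -4.761], TCP at [0.265, 0.621, 0.223] pointing down, gripper open.
Joint ranges: [-169.35, 169.35], [-19.33, 120.38], [-80.79, 83.38], [13.8, 139.57], [-78.32, 258.32], [9.67, 109.79], [-169.56, 169.56]. Speed limits (degrees/s): [136.94, 136.94, 180, 180, 180, 180, 180].

## Interface

Orientations are given as a 3x3 rotation matrix whose columns are the frame's x, y, z axes.
In Python, from station import arm, cams gives the robot as it stands. The module is installed in compiled form; this text tells all that it offers.
- The arm moves only by the tool step_arm, never from a script. Its argument "motion" is one flat list of numbers, 7 for each row, row after row: the turn, a rotation vector about the world's x, y, z in units of 30 degrees (1.0 is 30 degrees), then the shift along the world's x, y, z in units of 0.15 m (1.0 is 0.15 m), then the opening, from 0 (shut) to 1 (fully open). In form: [rx, ry, rz, x, y, z, claw, rx, ry, rz, x, y, z, claw, ...]. A call has 1 to 12 rows; each row shifts and turns the commanded pose from where the row before left it; what a row does not reach is not made up. A row lasts 1/10 s, in which the tool goes at most 50 mm and 8.59 degrees, less where a joint would pass 70% of its speed; a pose out of reach is approached as far as the arm can. A call with a number of a shift or a turn outside -1 to 1 is refused whole. A call with a gripper value outside its range is refused whole. The fingers move at their own pace and stop on an object; the grip force is fixed at half the most. Time passes only in rows, so rows that do not move let the fingers close. It gives the time, the measured TCP pose, the force, the opening and the grip force at its end, in the units of the state.
- arm.sense(): the state, without advancing time (a new reading comes with each control period).
- cams.grab_frame(name): name is "scene" or "top" or "wrist"; returns a dict with "pixels" (480x640x3 uint8, blue, green, red), "fovy" (degrees; the focal length in pixels is half the picture's height over the tangent of half this angle, whatever the lens; pixels are square), "cx", "cy" (the principal point, pixels), "dist_coeffs" ([k1, k2, p1, p2, k3] as OpenCV has them; the pictures are not rectified), "rvec" (rotation vector, rad) and "tvec" (3), from world to camera coordinates, as OpenCV has them. Camera axes: x right, y down, z forward; pixel columns grow to the right and rows downward; lengths in m; the calibration is good to about 2 mm. A picture is of the moment at which its call begins. There is no depth.
- arm.close_job(): hands the job in; it is judged then, once.
The state is a dict: "clock": time; "qpos": joint angles; "joint_vel": joint speeds; "effort": joint torques, N m; "tcp_pos": TCP position; "tcp_rot": TCP orientation; "ft_force": force on the tool from outside, world axes, zero at the start; "torque": the same for the moment, N m; "gripper_width": opening from 0.0 (shut) to 1.0 (fully open); "grasp_force": force on a finger pad.
Only numpy, scipy, OpenCV 4.12 (cv2) and the standard library are available. Lean on these libraries where they do the work, as an engineer would, in place of code of your own. Each camera call takes 0.05 s, during which the arm holds its last target. There are 200 camera calls.

## Working session

There is one attempt and no reset: what is moved stays moved. The work goes in short steps, Python scripts to look and compute and a tool call to move; the robot and the scene stay as the last step left them, time stands still between calls to the robot, and variables do not carry over. Pictures are saved under pics/ and viewed, at most 10 in all, crops included, and the job is handed in when it is done.

Besides the shell and the picture viewer there is one more tool, called after "Emit:" as name(argument=value, ...) on one line, values as JSON. step_arm: Moves the arm, as the interface text tells. Its arguments: {"type":"object","properties":{"motion":{"type":"array","items":{"type":"number","minimum":-1,"maximum":1}}},"required":["motion"]}

```bash
mkdir -p pics
cat > h.py <<'E'
import numpy as np, cv2
from station import arm, cams
def grab(n,fn=None):
    f=cams.grab_frame(n); 
    if fn: cv2.imwrite('pics/'+fn,f['pixels'])
    return f
def K(f):
    h=240/np.tan(np.radians(f['fovy'])/2)
    return np.array([[h,0,f['cx']],[0,h,f['cy']],[0,0,1.]])
def ray(f,uv,z):
    p=cv2.undistortPoints(np.array(uv,float).reshape(-1,1,2),K(f),np.array(f['dist_coeffs'],float)).reshape(-1,2)
    R=cv2.Rodrigues(np.array(f['rvec'],float))[0];t=np.array(f['tvec'],float).ravel()
    c=-R.T@t; d=np.c_[p,np.ones(len(p))]@R
    return c+d*((z-c[2])/d[:,2])[:,None]
def proj(f,P):
    return cv2.projectPoints(np.array(P,float).reshape(-1,3),np.array(f['rvec'],float),np.array(f['tvec'],float),K(f),np.array(f['dist_coeffs'],float))[0].reshape(-1,2)
E
python3 - <<'E'
from h import *
a=grab('top','top0.png');b=grab('scene','scene0.png')
print(arm.sense())
for f in (a,b):
    R=cv2.Rodrigues(np.array(f['rvec'],float))[0];print(-R.T@np.array(f['tvec']).ravel())
E
```

```text
{'clock': 0.1, 'qpos': array([-73.11439724,  27.36972606,   1.27910708,  89.16960592,
        -0.65775721,  63.55774246,  -4.76116622]), 'joint_vel': array([ 0.03609428, -0.15052291, -0.17639559, -0.20258152,  0.11479893,
       -0.08761823, -0.01234031]), 'effort': array([ 4.73598790e-03, -5.84092140e+01,  1.54074769e+00, -2.73315454e+01,
       -5.41034073e-02,  1.30651440e-02,  4.89220099e-05]), 'tcp_pos': array([0.26440344, 0.62049694, 0.22181661]), 'tcp_rot': array([[-9.19981964e-01,  3.91960375e-01, -5.00085607e-04],
       [ 3.91960676e-01,  9.19980775e-01, -1.48427621e-03],
       [-1.21708317e-04, -1.56152124e-03, -9.99998773e-01]]), 'ft_force': array([-0.03371364, -0.35014694,  0.08561272]), 'torque': array([ 0.02547506, -0.00442724, -0.02714323]), 'grasp_force': 0.0, 'gripper_width': 0.9990285718116936}
[0.42773742 0.06589018 1.29346092]
[-0.00828713 -0.37703979  0.51359415]
```

View pics/top0.png

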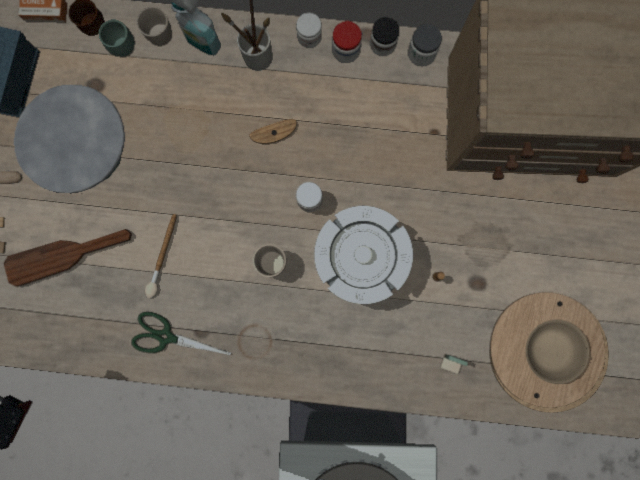

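View pics/scene0.png

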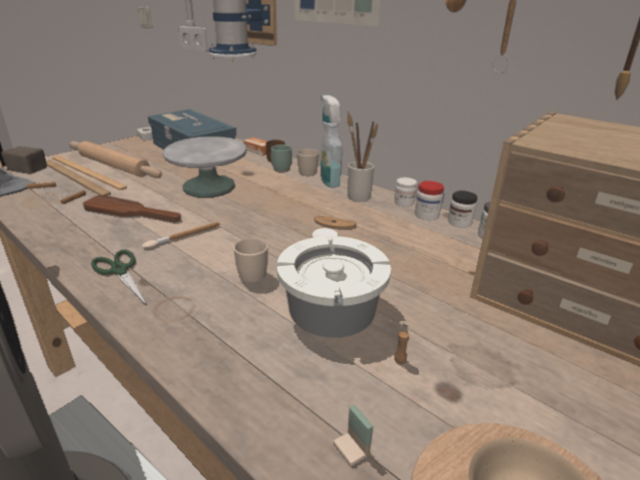

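The top view shows the tub at about (364,255), with rib marks near (367,213), (407,253), (360,297) and (322,253). The cup is at (270,262), the jar at (309,195) and the stamp at (438,276). All four sections are standing open.

```bash
cat > tub.py <<'E'
from h import *
def tub(f):
    im=f['pixels']; hsv=cv2.cvtColor(im,cv2.COLOR_BGR2HSV)
    m=((hsv[...,2]>125)&(hsv[...,1]<40)).astype(np.uint8)
    m[:, :305]=0; m[:200]=0; m[310:]=0; m[:,425:]=0
    c=max(cv2.findContours(cv2.morphologyEx(m,cv2.MORPH_CLOSE,np.ones((7,7))),cv2.RETR_EXTERNAL,cv2.CHAIN_APPROX_NONE)[0],key=cv2.contourArea)
    P=ray(f,c.reshape(-1,2),0.094)
    (x,y),r=cv2.minEnclosingCircle(P[:,:2].astype(np.float32)); e=cv2.fitEllipse((P[:,:2]*1000).astype(np.float32))
    return x,y,r,e,m
E
python3 - <<'E'
from tub import *
f=grab('top')
x,y,r,e,m=tub(f);print(x,y,r,e)
c=np.array(e[0])/1000
# angular darkness at mid-ring to find gaps
a=np.radians(np.arange(360))
P=np.c_[c[0]+.0805*np.cos(a),c[1]+.0805*np.sin(a),np.full(360,.096)]
uv=proj(f,P).astype(np.float32)
g=cv2.remap(cv2.cvtColor(f['pixels'],cv2.COLOR_BGR2GRAY),uv[:,0],uv[:,1],cv2.INTER_LINEAR).ravel().astype(float)
s=g.reshape(4,90).sum(0);k=np.argsort(s)[:6];print('gap angle mod 90',k,s[k],s.mean())
for p in [(367,213),(407,253),(360,297),(322,253)]:
    d=ray(f,[p],.096)[0,:2]-c;print(np.degrees(np.arctan2(d[1],d[0])),np.linalg.norm(d))
for n,p in (('cup',(270,262)),('jar',(309,195)),('stamp',(438,276))):print(n,ray(f,[p],.06)[0])
v=cv2.resize(f['pixels'][190:320,230:460],None,fx=3,fy=3)
for t in [c]:
    q=proj(f,[[*c,.094]])[0];cv2.circle(v,tuple(int(i) for i in (q-[230,190])*3),4,(0,0,255),-1)
cv2.imwrite('pics/c1.png',v)
E
```

```text
0.5175466537475586 0.0231698639690876 0.12568694353103638 ((523.4141845703125, 15.298645973205566), (188.92823791503906, 230.8754425048828), 33.36465072631836)
gap angle mod 90 [32 31 30 33 29 28] [472. 473. 485. 490. 495. 499.] 573.6444444444444
-13.584175000870095 0.08924260766598091
-84.0788702390169 0.0998495001576745
-172.5487518472408 0.07708131903012291
84.07807700689791 0.06520050725406214
cup [0.5129495 0.183834  0.06     ]
jar [0.64985578 0.10940207 0.06      ]
stamp [ 0.4924964  -0.15024737  0.06      ]
```

View pics/c1.png

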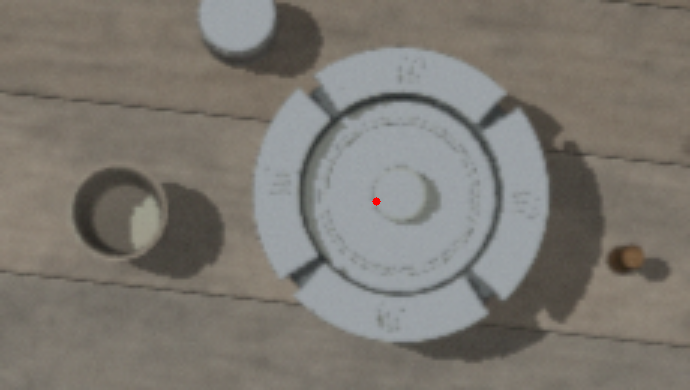

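The crop shows the ring centred at about (401,195), which is full-image (363.7,255). The ribs are at crop (410,71), (527,202), (390,318) and (279,181). The red dot is off because the mask caught the jar, so I'll compute from these pixels instead.

Run:
```python
from h import *
f=grab('top')
U=lambda p:(np.array(p,float)+.5)/3-.5+[230,190]
P=ray(f,[U(p) for p in [(410,71),(527,202),(390,318),(279,181)]],.096)[:,:2]
E=ray(f,[U(p) for p in [(401,47),(548,195),(401,342),(254,195)]],.096)[:,:2]
print(E.mean(0),np.linalg.norm(E-E.mean(0),axis=1))
c=E.mean(0);print(P,P-c,np.linalg.norm(P-c,axis=1),np.degrees(np.arctan2(*(P-c).T[::-1])))
print('press r=77:',c+(P-c)/np.linalg.norm(P-c,axis=1)[:,None]*.077)
s=arm.sense();print(s['clock'],s['tcp_pos'])
```

```text
[5.29197511e-01 2.48286720e-04] [0.09592314 0.09458798 0.09481859 0.09470083]
[[ 0.6094778  -0.00437576]
 [ 0.52589516 -0.08087153]
 [ 0.44952017  0.0059839 ]
 [ 0.53599751  0.07899196]] [[ 0.08028029 -0.00462404]
 [-0.00330235 -0.08111982]
 [-0.07967734  0.00573561]
 [ 0.0068      0.07874367]] [0.08041335 0.08118701 0.07988352 0.07903674] [ -3.29652191 -92.33119823 175.88263604  85.06439961]
press r=77: [[ 0.6060701  -0.00417948]
 [ 0.52606547 -0.07668799]
 [ 0.45239624  0.00577687]
 [ 0.53582228  0.07696277]]
0.2 [0.26449132 0.62063013 0.22205966]
```

The tub's centre is at (0.529, 0.000), turned about -4°. I'll shut the fingers and travel to above the left section (0.534, 0.077).

Emit:
step_arm(motion=[0, 0, 0, 0.12, -0.24, 0, 0, 0, 0, 0, 0.12, -0.24, 0, 0, 0, 0, 0, 0.12, -0.24, 0, 0, 0, 0, 0, 0.12, -0.24, 0, 0, 0, 0, 0, 0.12, -0.24, 0, 0, 0, 0, 0, 0.12, -0.24, 0, 0, 0, 0, 0, 0.12, -0.24, 0, 0, 0, 0, 0, 0.12, -0.24, 0, 0, 0, 0, 0, 0.12, -0.24, 0, 0, 0, 0, 0, 0.12, -0.24, 0, 0, 0, 0, 0, 0.12, -0.24, 0, 0, 0, 0, 0, 0.12, -0.24, 0, 0])

```text
clock: 1.4
tcp_pos: [0.481, 0.1875, 0.2228]
tcp_rot: [[-0.92, 0.392, 0.0], [0.392, 0.92, 0.0], [-0.0, 0.0, -1.0]]
ft_force: [0.6, 0.2, 1.0]
gripper_width: 0.004
grasp_force: 0.0
```

Emit:
step_arm(motion=[0, 0, 0, 0.12, -0.24, 0, 0, 0, 0, 0, 0.12, -0.24, 0, 0, 0, 0, 0, 0.11, -0.25, 0, 0, 0, 0, 0, 0, 0, -0.25, 0, 0, 0, 0, 0, 0, -0.25, 0, 0, 0, 0, 0, 0, -0.25, 0, 0, 0, 0, 0, 0, 0, 0, 0, 0, 0, 0, 0, 0, 0])

```text
clock: 2.2
tcp_pos: [0.533, 0.0794, 0.1105]
tcp_rot: [[-0.92, 0.392, -0.001], [0.392, 0.92, -0.0], [0.001, -0.001, -1.0]]
ft_force: [0.4, 0.4, 0.8]
gripper_width: 0.006
grasp_force: 0.0
```

Run:
```python
from h import *
f=grab('scene');cv2.imwrite('pics/s1.png',cv2.resize(f['pixels'][180:360,220:420],None,fx=3,fy=3))
s=arm.sense();print(s['clock'],s['tcp_pos'],s['ft_force'])
```

```text
2.25 [0.53402929 0.07962311 0.11156488] [-0.52232324  0.06287934  0.68423891]
```

View pics/s1.png

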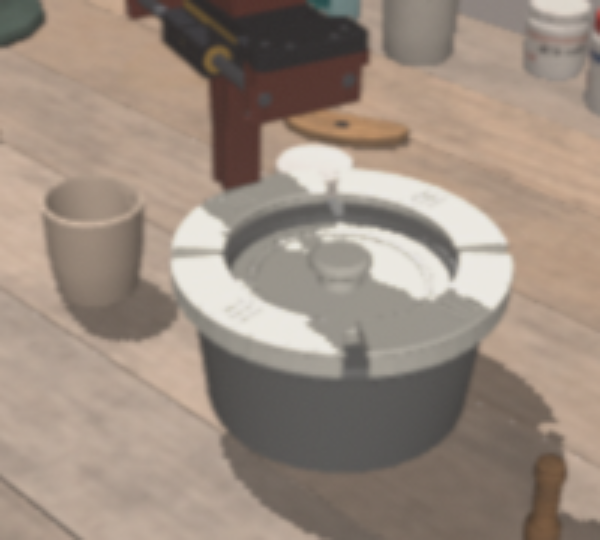

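The closed fingers hang just above the left (+y) section and clear of the cup. Next I press slowly.

Emit:
step_arm(motion=[0, 0, 0, 0, -0.02, -0.03, 0, 0, 0, 0, 0, 0, -0.03, 0, 0, 0, 0, 0, 0, -0.03, 0, 0, 0, 0, 0, 0, -0.02, 0, 0, 0, 0, 0, 0, -0.02, 0, 0, 0, 0, 0, 0, -0.02, 0, 0, 0, 0, 0, 0, 0, 0])

```text
clock: 2.95
tcp_pos: [0.5331, 0.0766, 0.0882]
tcp_rot: [[-0.92, 0.392, -0.0], [0.392, 0.92, 0.0], [0.001, 0.0, -1.0]]
ft_force: [-2.0, 0.1, 8.2]
gripper_width: 0.004
grasp_force: 3.8
```

Pressed to the stop at 0.088 with about 8 N. Next is the near (-x) section at (0.452, 0.005).

Emit:
step_arm(motion=[0, 0, 0, 0, 0, 0.1, 0, 0, 0, 0, 0, 0, 0.1, 0, 0, 0, 0, -0.18, -0.16, 0, 0, 0, 0, 0, -0.18, -0.16, 0, 0, 0, 0, 0, -0.18, -0.16, 0, 0, 0, 0, 0, 0, 0, 0, 0, 0, 0, 0, 0, 0, -0.1, 0, 0, 0, 0, 0, 0, -0.04, 0, 0, 0, 0, 0, 0, -0.02, 0, 0, 0, 0, 0, 0, -0.02, 0, 0, 0, 0, 0, 0, -0.02, 0, 0, 0, 0, 0, 0, 0, 0])

```text
clock: 4.15
tcp_pos: [0.4525, 0.0047, 0.0882]
tcp_rot: [[-0.92, 0.392, 0.0], [0.392, 0.92, 0.0], [0.0, 0.0, -1.0]]
ft_force: [-2.0, 0.0, 6.9]
gripper_width: 0.006
grasp_force: 3.4
```

Emit:
step_arm(motion=[0, 0, 0, 0, 0, 0.1, 0, 0, 0, 0, 0, 0, 0.1, 0, 0, 0, 0, 0.16, -0.18, 0, 0, 0, 0, 0, 0.16, -0.18, 0, 0, 0, 0, 0, 0.16, -0.18, 0, 0, 0, 0, 0, 0, 0, 0, 0, 0, 0, 0, 0, 0, -0.1, 0, 0, 0, 0, 0, 0, -0.04, 0, 0, 0, 0, 0, 0, -0.02, 0, 0, 0, 0, 0, 0, -0.02, 0, 0, 0, 0, 0, 0, -0.02, 0, 0, 0, 0, 0, 0, 0, 0])

```text
clock: 5.35
tcp_pos: [0.5241, -0.0761, 0.0882]
tcp_rot: [[-0.92, 0.392, 0.0], [0.392, 0.92, 0.001], [0.0, 0.001, -1.0]]
ft_force: [-1.2, 0.4, 5.7]
gripper_width: 0.008
grasp_force: 2.3
```

Emit:
step_arm(motion=[0, 0, 0, 0, 0, 0.1, 0, 0, 0, 0, 0, 0, 0.1, 0, 0, 0, 0, 0.18, 0.16, 0, 0, 0, 0, 0, 0.18, 0.16, 0, 0, 0, 0, 0, 0.18, 0.16, 0, 0, 0, 0, 0, 0, 0, 0, 0, 0, 0, 0, 0, 0, -0.1, 0, 0, 0, 0, 0, 0, -0.04, 0, 0, 0, 0, 0, 0, -0.02, 0, 0, 0, 0, 0, 0, -0.02, 0, 0, 0, 0, 0, 0, -0.02, 0, 0, 0, 0, 0, 0, 0, 0])

```text
clock: 6.55
tcp_pos: [0.6046, -0.0054, 0.0882]
tcp_rot: [[-0.92, 0.393, -0.001], [0.393, 0.92, -0.0], [0.001, -0.001, -1.0]]
ft_force: [-2.8, -1.0, 6.2]
gripper_width: 0.006
grasp_force: 2.7
```

Now raise clear by about 0.2 m and check.

Emit:
step_arm(motion=[0, 0, 0, 0, 0, 0.1, 0, 0, 0, 0, 0, 0, 0.2, 0, 0, 0, 0, 0, 0, 0.25, 0, 0, 0, 0, 0, 0, 0.25, 0, 0, 0, 0, 0, 0, 0.25, 0, 0, 0, 0, 0, 0, 0.25, 0, 0, 0, 0, 0, 0, 0, 0])

```text
clock: 7.25
tcp_pos: [0.6079, -0.0051, 0.2894]
tcp_rot: [[-0.92, 0.393, 0.011], [0.393, 0.92, 0.001], [-0.009, 0.005, -1.0]]
ft_force: [-0.1, 0.0, 0.6]
gripper_width: 0.002
grasp_force: 0.0
```

Run:
```python
from h import *
f=grab('scene');cv2.imwrite('pics/s2.png',cv2.resize(f['pixels'][180:380,200:440],None,fx=3,fy=3))
s=arm.sense();print(s['clock'],s['tcp_pos'],s['ft_force'])
```

```text
7.3 [ 0.60659412 -0.00494145  0.28635885] [-0.18087086 -0.0454083  -0.84999863]
```

View pics/s2.png

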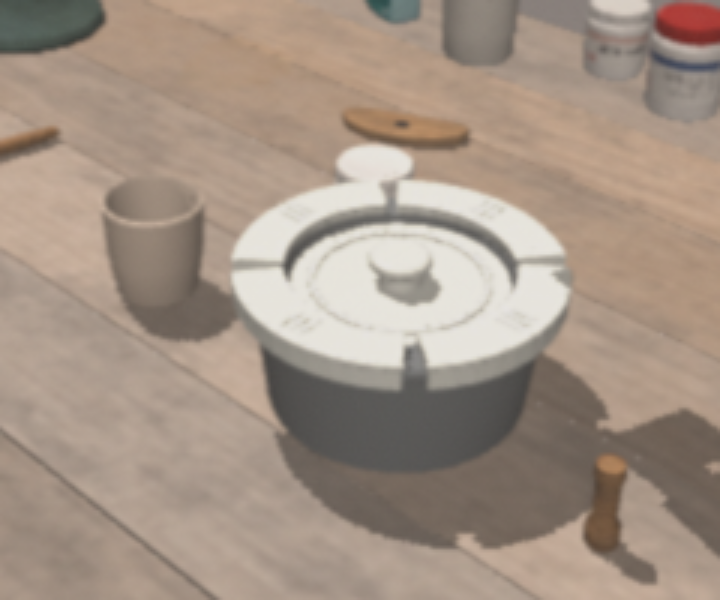

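All bystanders are standing and the tub is in place. I'll check rim height by comparing rib and edge positions against the projections for 88 and 96 mm.

Run:
```python
from h import *
f=grab('scene')
old=cv2.imread('pics/scene0.png')
out=[]
a=np.radians(np.r_[0:360:1]); 
for im in (old,f['pixels']):
    v=cv2.resize(im[215:325,265:400],None,fx=2.9,fy=5,interpolation=cv2.INTER_CUBIC)
    for z,c in ((.088,(0,0,255)),(.096,(0,160,0))):
        for r in (.067,.094):
            q=proj(f,np.c_[.529+r*np.cos(a),r*np.sin(a),0*a+z]);q=((q-[265,215]+.5)*[2.9,5]).astype(int)
            for p in q[::4]:cv2.circle(v,tuple(int(i) for i in p),1,c,-1)
    out.append(v)
cv2.imwrite('pics/cmp.png',np.hstack(out)); print(np.hstack(out).shape)
```

```text
(550, 784, 3)
```

View pics/cmp.png

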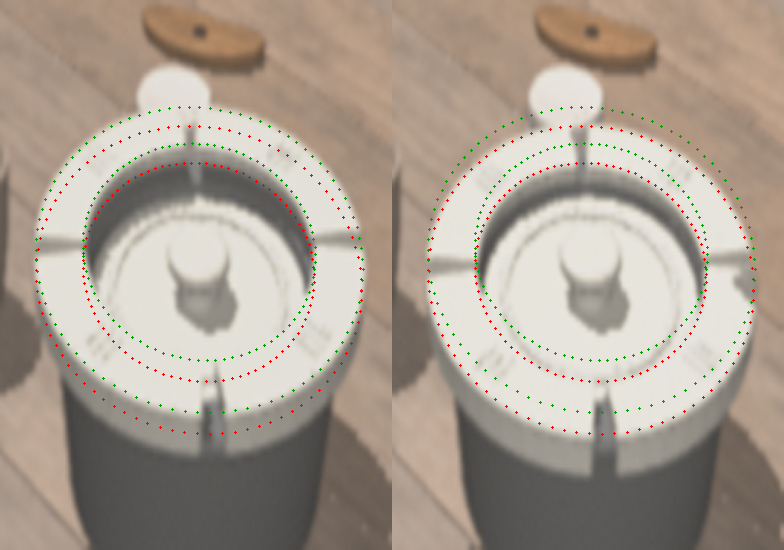

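Before pressing (left), the rim matches the 96 mm (green) circles. Now (right), all four sections match the 88 mm (red) circles, and the knob hasn't shifted.

```bash
python3 -c "
from station import arm
print(arm.close_job())"
```

```text
the job is handed in; nothing more can be done
None
```

All four rim sections are pressed shut and stayed down at 88 mm in the last camera check; the tub, cup, jar and stamp look unmoved, and the job was handed in at about 7.4 s on the robot clock.

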